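# Lock the wheel and prop up the plaster head

## Robot

A 7-joint arm with a two-finger parallel gripper is mounted at the origin on the work surface. World frame = base frame: x ahead of the robot, y to its left, z up, the work surface at z = 0. Lengths are in m, angles in rad, forces in N, time in s.
With the tool pointing down it reaches from about 0.425 to 0.8 m from the base axis. Payload 8.3 kg.
Tool frame: the origin (TCP) lies at the very end of the fingers, on their centre line; the grasp point (between the pads) lies 19 mm behind it (pinch_z is the distance from the TCP to the grasp point, in m); z points along the fingers, y is the line along which they close (so a half turn about z gives the same grasp; the last joint's range is limited). The gripper opens to 85 mm and grips with 20 to 120 N. Pads are 22 mm wide; open, the fingers measure 114 mm over their backs; the gripper's body (76 mm by 85 mm) begins 54 mm behind the grasp point. The pads swing forward as they close: fully open they stand 13 mm farther back than shut.
Start: joints at [1.142, 0.383, 0.016, 1.37, -0.006, 1.388, -0.046], TCP at [0.224, -0.584, 0.231] pointing down, gripper open.
Joint ranges: [-2.95, 2.95], [-0.25, 2.06], [-1.52, 1.56], [0.18, 2.33], [-1.44, 4.58], [0.02, 2.06], [-3.01, 3.01]. Speed limits (rad/s): [2.39, 2.39, 3.01, 3.01, 3.14, 3.14, 3.14].

## Interface

Orientations are given as a unit quaternion [w, x, y, z].
In Python, from cell import * gives the robot as it stands. The module is installed in compiled form; this text tells all that it offers.
- The arm moves only by the shell command python3 -m pendant 'ROWS'. ROWS is JSON, a list of rows, each a list of 7 numbers: the turn, a rotation vector about the world's x, y, z in degrees, then the shift along the world's x, y, z in cm, then the closure, from 0 (fully open) to 1 (shut). A call has 1 to 20 rows; each row is the pose to reach, as a shift and turn from the pose commanded when the call began; what a row does not reach only later rows make up. A row lasts 1/10 s, in which the tool goes at most 50 mm and 8.59 degrees, less where a joint would pass 70% of its speed; a pose out of reach is approached as far as the arm can. A call with a gripper value outside its range is refused whole. The fingers move at their own pace and stop on an object; the grip force is fixed at half the most. Time passes only in rows, so rows that repeat a pose let the fingers close. It gives the time, the measured TCP pose, the force, the opening and the grip force at its end, in the units of the state.
- sense(): the state, without advancing time (a new reading comes with each control period).
- camera(name): name is "side" or "top" or "wrist"; returns (picture, depth): 384x512x3 uint8, red, green, blue; 384x512 float32, m along the optical axis (not along the pixel's ray), 0 where there is no reading.
- camera_info(name): a dict with "camera_matrix" (3x3 intrinsics, pixels), "R" (3x3) and "t" (3): a world point X has camera coordinates R X + t. Camera axes: x right, y down, z forward; pixel columns grow to the right and rows downward; lengths in m; the calibration is good to about 2 mm. A picture is of the moment at which its call begins: read the wrist's pose just before it. camera_info takes no time and is no camera call; for the wrist camera it gives the pose at the moment of the call.
- hand_in(): hands the job in; it is judged then, once.
The state is a dict: "clock": time; "q": joint angles; "qd": joint speeds; "effort": joint torques, N m; "tcp_pos": TCP position; "ee_rot": TCP orientation; "contact_force": force on the tool from outside, world axes, zero at the start; "ft_torque": the same for the moment, N m; "gripper_width": finger opening in m; "grip_force": force on a finger pad.
Only numpy, scipy, OpenCV 4.12 (cv2) and the standard library are available. Lean on these libraries where they do the work, as an engineer would, in place of code of your own. Each camera call takes 0.05 s, during which the arm holds its last target. There are 200 camera calls.

## Task

Lock the sculptor's wheel by knocking its red pin fully down with the mallet (never with the gripper) and stand the mallet back upright in the middle of its mat. Then stack all the L-shaped blocks flat, heels up, inside the white rectangle and along it, the heel of each just inside one end of the rectangle, at the opposite end from the one below, so that they interlock in one straight, level, balanced pile filling the rectangle, and stand the plaster head upright on the middle of the pile. Leave the other things on the table where they are.

Things in the scene. Friction and masses are not known exactly. Their poses are not given: they have to be found in the camera images.
- pile (a point): centre of the white rectangle (130 x 46) painted on top of the sculptor's wheel, a dark wooden disc 220 across, top 50 above the table (it stays still in this job); z up, x along the rectangle's long side. The lock pin stands at y -135 from here in a lug level with the disc. Sizes in mm.
- lockpin (a joint): travel of the sprung lock pin, m: 0 up, 0.016 fully down. It takes about 7 N to drive and stays, by friction, wherever it is left
- pin_top (a point): centre of the flat top of the lock pin's red head (22 across, 7 thick); up, it stands 25 above the lug, fully down 9. Moves with the pin. Sizes in mm.
- block1: L-shaped metal block (painted blue), 0.2 kg, may be absent (None): base 100 x 40 wide x 16 thick, with a heel across one end, 20 long, 32 high overall. Origin on the underside, mid-width, 64 from the outer heel face, 36 from the plain end; z up, x from heel to plain end. Alternated with origins one above another, blocks lie level, each adds 16, with 8 of play between plain end and neighbouring heel. Sizes in mm.
- block2: L-shaped metal block (bare aluminium), 0.2 kg, may be absent (None): base 100 x 40 wide x 16 thick, with a heel across one end, 20 long, 32 high overall. Origin on the underside, mid-width, 64 from the outer heel face, 36 from the plain end; z up, x from heel to plain end. Alternated with origins one above another, blocks lie level, each adds 16, with 8 of play between plain end and neighbouring heel. Sizes in mm.
- block3: L-shaped metal block (painted blue), 0.2 kg, may be absent (None): base 100 x 40 wide x 16 thick, with a heel across one end, 20 long, 32 high overall. Origin on the underside, mid-width, 64 from the outer heel face, 36 from the plain end; z up, x from heel to plain end. Alternated with origins one above another, blocks lie level, each adds 16, with 8 of play between plain end and neighbouring heel. Sizes in mm.
- block4: L-shaped metal block (bare aluminium), 0.2 kg, may be absent (None): base 100 x 40 wide x 16 thick, with a heel across one end, 20 long, 32 high overall. Origin on the underside, mid-width, 64 from the outer heel face, 36 from the plain end; z up, x from heel to plain end. Alternated with origins one above another, blocks lie level, each adds 16, with 8 of play between plain end and neighbouring heel. Sizes in mm.
- block5: L-shaped metal block (painted blue), 0.2 kg, may be absent (None): base 100 x 40 wide x 16 thick, with a heel across one end, 20 long, 32 high overall. Origin on the underside, mid-width, 64 from the outer heel face, 36 from the plain end; z up, x from heel to plain end. Alternated with origins one above another, blocks lie level, each adds 16, with 8 of play between plain end and neighbouring heel. Sizes in mm.
- mallet: wooden mallet, 0.3 kg, standing on the lower striking face of its head: head 60 x 60 x 56 high; handle 18 wide, 22 high, running level along +x from the head's side (x 30 to 135, its middle 32 above the striking face). Origin at the centre of the lower striking face, z up. Centre of mass about 5 from the head's middle towards the handle. Sizes in mm.
- mat: black rubber mat, 170 (x) x 150 (y) x 4 thick, fixed to the table: the mallet's place. Origin at the centre of its underside. Sizes in mm.
- cast: small white plaster head on a round foot, 101 high: foot 44 across and 14 high, thin neck 24 across to 38 up, egg-shaped head 54 across at its widest, 66 above the underside. Origin at the centre of the underside, z up; 0.15 kg. Sizes in mm.
- jar: bystander: amber jar 64 across, 90 high; origin under its centre. Sizes in mm.
- tin: bystander: open steel cup 72 across, 90 high; origin under its centre. Sizes in mm.
- tile: bystander: terracotta test tile 60 x 60 x 10; origin under its centre. Sizes in mm.
- rosette: bystander: plaster rosette 90 across, 25 high; origin under its centre. Sizes in mm.
- spatula: bystander: modelling spatula lying flat; origin under it. Sizes in mm.
- woodblock: bystander: plywood offcut 90 x 50 x 35; origin under its centre. Sizes in mm.
- weight: bystander: brass weight 50 across, 46 high; origin under its centre. Sizes in mm.
Mind the look-alikes: they are no part of the job. What is shaped like the block4 but orange or pink is not meant. What is shaped like the block5 but orange is not meant.

How it is judged:
By the outcome, as a careful person would: the job done as asked, in the order asked, and still so for the second after the job is handed in, with the robot touching nothing.
Of block1, block2, block3, block4, block5 only 3 to 5 are there at a start; the rules pass over those that are not, and their reading is None.
At some moment in a run one of mallet may be knocked a few centimetres aside while the robot is not near it.
Once in a run the grip may slacken for a moment while it holds something.
It also fails if it takes over 210 s, if anything falls off the work surface, if the arm or the gripper's body presses on something with over 40 N, if the wrist force passes 120 N, or if a joint passes its speed limit or range.

## Working session

There is one attempt and no reset: what is moved stays moved. The work goes in short steps, Python scripts to look and compute and a shell command to move; the robot and the scene stay as the last step left them, time stands still between calls to the robot, and variables do not carry over. Pictures are saved under pics/ and viewed, at most 14 in all, crops included, and the job is handed in when it is done.

```bash
mkdir -p pics; cat > h.py <<'E'
from cell import *
import numpy as np, cv2
def snap(n,f):
    i=camera_info(n); p,d=camera(n); cv2.imwrite(f'pics/{f}.png',p[:,:,::-1]); np.savez(f'pics/{f}.npz',p=p,d=d,K=i["camera_matrix"],R=i["R"],t=i["t"]); return p,d,i
def load(f):
    z=np.load(f'pics/{f}.npz'); return z['p'],z['d'],dict(camera_matrix=z['K'],R=z['R'],t=z['t'])
def ray(i,u,v,z):
    K,R,t=map(np.array,(i["camera_matrix"],i["R"],i["t"])); c=-R.T@t; r=R.T@np.linalg.inv(K)@np.array([u,v,1.]); return c+r*(z-c[2])/r[2]
def cloud(d,i):
    K,R,t=map(np.array,(i["camera_matrix"],i["R"],i["t"])); v,u=np.indices(d.shape); P=np.stack([u,v,np.ones_like(u)],-1)@np.linalg.inv(K).T*d[...,None]; return (P-t)@R
E
python3 - <<'E'
from h import *
s=sense(); print({k:np.round(v,3) for k,v in s.items()})
for n in("top","side","wrist"):
    p,d,i=snap(n,n+'0'); print(n,np.round(-np.array(i["R"]).T@i["t"],3),np.round(i["R"],2).tolist(),np.round(i["camera_matrix"],0).tolist(),(d>0).mean())
E
```

```text
{'clock': np.float64(0.0), 'q': array([ 1.142,  0.384,  0.016,  1.371, -0.006,  1.388, -0.046]), 'qd': array([ 0.001, -0.001, -0.001, -0.   ,  0.001, -0.   ,  0.001]), 'effort': array([ 0.0000e+00, -6.2760e+01,  8.4400e-01, -3.7182e+01,  1.7000e-02,
        1.4000e-02,  0.0000e+00]), 'tcp_pos': array([ 0.223, -0.583,  0.23 ]), 'ee_rot': array([-0.001,  0.983,  0.182, -0.   ]), 'contact_force': array([-0.352, -0.12 ,  0.308]), 'ft_torque': array([ 0.011, -0.002,  0.057]), 'grip_force': np.float64(0.0), 'gripper_width': np.float64(0.085)}
top [ 0.358 -0.002  1.315] [[0.01, -1.0, 0.01], [-0.99, -0.02, -0.11], [0.11, -0.01, -0.99]] [[381.0, 0.0, 256.0], [0.0, 381.0, 194.0], [0.0, 0.0, 1.0]] 0.9960123697916666
side [-0.116  0.811  0.761] [[-0.8, -0.6, -0.02], [-0.32, 0.45, -0.83], [0.51, -0.66, -0.55]] [[412.0, 0.0, 256.0], [0.0, 412.0, 196.0], [0.0, 0.0, 1.0]] 0.9961954752604166
wrist [ 0.301 -0.554  0.374] [[0.36, -0.93, -0.0], [-0.89, -0.34, 0.32], [-0.3, -0.11, -0.95]] [[319.0, 0.0, 257.0], [0.0, 319.0, 191.0], [0.0, 0.0, 1.0]] 0.9960784912109375
```

View pics/top0.png

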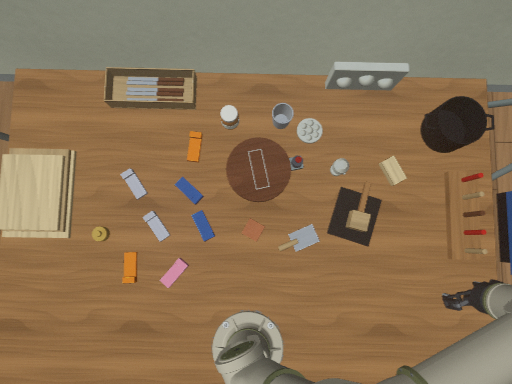

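View pics/side0.png

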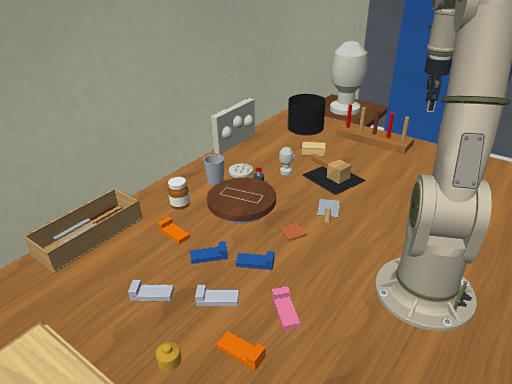

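The top view shows:
- Wheel at (259,169) with its white rectangle, and the red pin at (297,162).
- Mallet on its mat at (360,218), handle towards (365,185).
- Cast at (340,167).
- L-shapes: blue at (189,190) and (203,226), aluminium at (133,183) and (156,226), orange at (195,146) and (130,267), pink at (174,272).

The two blue and two bare-metal ones fit the description (4 blocks). The orange and pink ones are look-alikes. I'll confirm this in an enlarged crop.

```bash
python3 - <<'E'
from h import *
p,d,i=load('top0')
cv2.imwrite('pics/crop1.png',cv2.resize(p[120:300,90:390,::-1],None,fx=2.6,fy=2.6,interpolation=cv2.INTER_CUBIC))
for nm in('top0','side0'):
    p,d,i=load(nm); W=cloud(d,i); h=cv2.cvtColor(p,cv2.COLOR_RGB2HSV).astype(int); H,S,V=h[...,0],h[...,1],h[...,2]
    z=W[...,2]; tab=(W[...,0]>.2)&(W[...,0]<.9)&(abs(W[...,1])<.6)
    print(nm,'table z',np.median(z[tab]))
    ms=dict(blue=(H>105)&(H<125)&(S>150)&tab,alu=(S<60)&(V>120)&tab&(z>.006)&(z<.045)&(W[...,1]>.2),pin=((H<5)|(H>174))&(S>150)&tab&(z>.05))
    for k,m in ms.items():
        n,l,st,c=cv2.connectedComponentsWithStats(m.astype(np.uint8))
        for a in range(1,n):
            if st[a,4]<(8 if k=='pin' else 100): continue
            P=W[l==a]; r=cv2.minAreaRect(P[:,:2].astype(np.float32)); hi=P[P[:,2]>.025]
            print(k,c[a].round(0),st[a,4],'ctr',np.round(r[0],3),'sz',np.round(r[1],3),'heel',hi.mean(0).round(3) if len(hi) else None,'z',np.percentile(P[:,2],[10,50,95]).round(3))
E
```

```text
top0 table z 0.00046840549128092916
alu [141.  82.] 138 ctr [0.889 0.384] sz [0.022 0.104] heel [0.888 0.385 0.039] z [0.03  0.041 0.044]
alu [142.  91.] 210 ctr [0.86  0.382] sz [0.108 0.041] heel [0.856 0.38  0.036] z [0.028 0.035 0.044]
alu [133. 183.] 359 ctr [0.536 0.399] sz [0.101 0.041] heel [0.568 0.422 0.031] z [0.012 0.016 0.032]
alu [156. 226.] 375 ctr [0.392 0.317] sz [0.101 0.041] heel [0.425 0.34  0.031] z [0.012 0.016 0.032]
pin [298. 159.] 27 ctr [ 0.617 -0.157] sz [0.018 0.014] heel [ 0.618 -0.157  0.074] z [0.071 0.074 0.078]
side0 table z 0.00013591161133189565
blue [209. 254.] 486 ctr [0.516 0.215] sz [0.097 0.043] heel [0.49  0.187 0.031] z [0.007 0.015 0.032]
blue [256. 260.] 520 ctr [0.398 0.161] sz [0.098 0.044] heel [0.361 0.146 0.031] z [0.008 0.015 0.032]
alu [149. 291.] 632 ctr [0.537 0.401] sz [0.1   0.044] heel [0.568 0.425 0.031] z [0.011 0.016 0.032]
alu [215. 296.] 644 ctr [0.394 0.318] sz [0.1   0.043] heel [0.425 0.343 0.031] z [0.011 0.016 0.032]
pin [258. 170.] 20 ctr [ 0.619 -0.151] sz [0.014 0.022] heel [ 0.619 -0.152  0.072] z [0.069 0.073 0.075]
```

View pics/crop1.png

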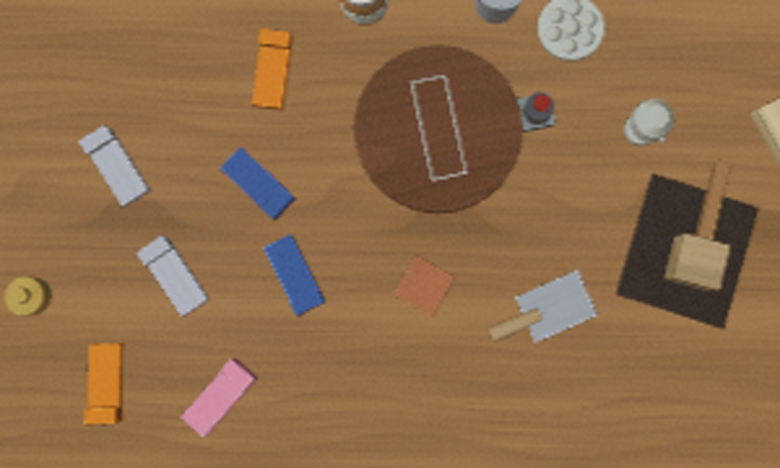

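The crop confirms it. The L-shapes that belong to the job are blue at crop (257,183) and (293,275), and aluminium at (113,166) and (171,276). The orange and pink ones are excluded. Next: rectangle, mallet, mat and cast.

```bash
python3 - <<'E'
from h import *
for nm in('top0','side0'):
    p,d,i=load(nm); W=cloud(d,i); h=cv2.cvtColor(p,cv2.COLOR_RGB2HSV).astype(int); H,S,V=h[...,0],h[...,1],h[...,2]
    x,y,z=W[...,0],W[...,1],W[...,2]
    def near(a,b,r): return (abs(x-a)<r)&(abs(y-b)<r)
    def rep(k,m):
        P=W[m]
        if len(P)<4: print(k,len(P));return
        r=cv2.minAreaRect(P[:,:2].astype(np.float32)); print(nm,k,len(P),'ctr',np.round(r[0],4),'sz',np.round(r[1],3),'ang',round(r[2],1),'mean',P.mean(0).round(3),'z',np.percentile(P[:,2],[5,50,95]).round(3))
    A=(.43,-.36)
    rep('disc',near(.6,-.02,.13)&(z>.044)&(z<.056))
    rep('rect',near(.6,-.02,.08)&(z>.044)&(z<.056)&(V>120)&(S<110))
    rep('mat',near(*A,.12)&(V<70)&(z<.02))
    rep('mhead',near(*A,.12)&(z>.056)&(z<.065))
    hd=near(*A,.2)&(z>.03)&(z<.052)&(V>90)&(x>.47); rep('handle',hd)
    rep('casttop',near(.6,-.3,.06)&(z>.06)); rep('cast',near(.6,-.3,.06)&(z>.01))
    rep('lug',near(.617,-.155,.035)&(z>.044)&(z<.056)&(S<90))
E
```

```text
top0 disc 3202 ctr [ 0.5879 -0.0246] sz [0.218 0.217] ang 56.8 mean [ 0.587 -0.026  0.049] z [0.045 0.049 0.053]
top0 rect 163 ctr [ 0.5889 -0.0261] sz [0.135 0.051] ang 12.8 mean [ 0.591 -0.025  0.049] z [0.045 0.049 0.054]
top0 mat 1452 ctr [ 0.4368 -0.3606] sz [0.148 0.168] ang 72.7 mean [ 0.436 -0.353  0.004] z [-0.001  0.004  0.008]
top0 mhead 303 ctr [ 0.4191 -0.3618] sz [0.059 0.06 ] ang 74.4 mean [ 0.419 -0.361  0.06 ] z [0.056 0.06  0.063]
top0 handle 503 ctr [ 0.5495 -0.35  ] sz [0.158 0.359] ang 0.4 mean [ 0.567 -0.452  0.038] z [0.031 0.036 0.049]
top0 casttop 220 ctr [ 0.5982 -0.2967] sz [0.051 0.05 ] ang 76.9 mean [ 0.595 -0.293  0.088] z [0.068 0.089 0.1  ]
top0 cast 252 ctr [ 0.5982 -0.2967] sz [0.051 0.05 ] ang 76.9 mean [ 0.594 -0.292  0.08 ] z [0.014 0.088 0.1  ]
top0 lug 59 ctr [ 0.6177 -0.1531] sz [0.041 0.037] ang 90.0 mean [ 0.614 -0.153  0.049] z [0.046 0.049 0.054]
side0 disc 2163 ctr [ 0.5903 -0.0221] sz [0.218 0.22 ] ang 52.0 mean [ 0.586 -0.018  0.049] z [0.046 0.049 0.052]
side0 rect 109 ctr [ 0.5913 -0.0245] sz [0.137 0.055] ang 13.6 mean [ 0.59  -0.024  0.049] z [0.047 0.049 0.052]
side0 mat 671 ctr [ 0.4406 -0.3571] sz [0.151 0.174] ang 74.1 mean [ 0.433 -0.335  0.003] z [0.    0.003 0.006]
side0 mhead 148 ctr [ 0.4235 -0.3595] sz [0.06 0.06] ang 74.8 mean [ 0.422 -0.359  0.059] z [0.057 0.059 0.061]
side0 handle 271 ctr [ 0.5459 -0.3516] sz [0.152 0.356] ang 3.3 mean [ 0.558 -0.419  0.038] z [0.031 0.035 0.048]
side0 casttop 179 ctr [ 0.5953 -0.2887] sz [0.054 0.038] ang 28.3 mean [ 0.594 -0.284  0.081] z [0.063 0.082 0.098]
side0 cast 294 ctr [ 0.5952 -0.2884] sz [0.054 0.039] ang 28.3 mean [ 0.595 -0.284  0.062] z [0.015 0.068 0.097]
side0 lug 52 ctr [ 0.6201 -0.1515] sz [0.034 0.033] ang 45.2 mean [ 0.619 -0.15   0.049] z [0.046 0.049 0.052]
```

```bash
python3 -m pendant '[[0,0,-37,19.8,22.2,-3,0],[0,0,-37,19.8,22.2,-3,0],[0,0,-37,19.8,22.2,-3,0],[0,0,-37,19.8,22.2,-3,0],[0,0,-37,19.8,22.2,-3,0],[0,0,-37,19.8,22.2,-3,0],[0,0,-37,19.8,22.2,-3,0],[0,0,-37,19.8,22.2,-3,0],[0,0,-37,19.8,22.2,-3,0],[0,0,-37,19.8,22.2,-3,0]]'
cat >> h.py <<'E'
def rect(P): 
    r=cv2.minAreaRect(P[:,:2].astype(np.float32)); b=cv2.boxPoints(r); e=[b[1]-b[0],b[2]-b[1]]; L=[np.linalg.norm(a) for a in e]; k=int(np.argmax(L)); a=np.degrees(np.arctan2(e[k][1],e[k][0]))%180
    return np.array(r[0]),a,L[k],L[1-k]
def pose():
    s=sense(); w,x,y,_=s['ee_rot']; return s['tcp_pos'],np.degrees(2*np.arctan2(y,x))
E
python3 - <<'E'
from h import *
print(pose(),sense()['clock'])
p,d,i=snap('wrist','w1'); W=cloud(d,i); h=cv2.cvtColor(p,cv2.COLOR_RGB2HSV).astype(int); S,V=h[...,1],h[...,2]
z=W[...,2]; near=np.hypot(W[...,0]-.421,W[...,1]+.361)
m=(z>.055)&(z<.066)&(near<.06)
print('head',rect(W[m]),z[m].mean())
m=(z>.03)&(z<.052)&(near<.16)&(V>90)&(W[...,0]>.46); print('handle',rect(W[m]),np.median(z[m]))
m=(z>-.005)&(z<.012)&(near<.2)&(V<75)&(S<120); n,l,st,c=cv2.connectedComponentsWithStats(m.astype(np.uint8)); a=1+st[1:,4].argmax(); print('mat',rect(W[l==a]))
E
```

```text
clock: 1.15
tcp_pos: [0.42, -0.3637, 0.2013]
ee_rot: [0.0, 0.99, -0.141, -0.0]
contact_force: [-0.9, -0.3, 0.0]
gripper_width: 0.0852
grip_force: 0.0
(array([ 0.41995985, -0.36370053,  0.20134048]), np.float64(-16.240104800134556)) 1.15
head (array([ 0.42557406, -0.36216033]), np.float32(165.3789), np.float32(0.06012446), np.float32(0.05923102)) 0.06109448593005457
handle (array([ 0.50261348, -0.38170111]), np.float32(154.19586), np.float32(0.110088006), np.float32(0.035390675)) 0.04819830108595524
mat (array([ 0.42913911, -0.40265247]), np.float32(163.54642), np.float32(0.16649638), np.float32(0.057054803))
```

View pics/w1.png

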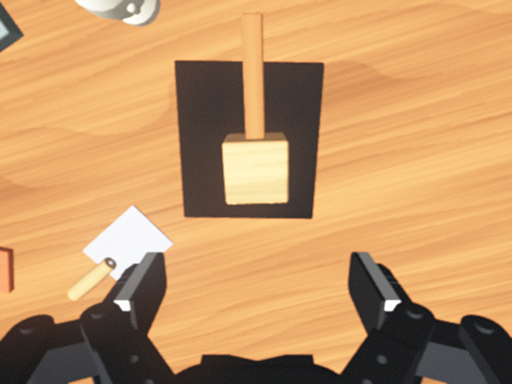

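The wrist view shows the mallet head at (255,172), handle straight up to (252,15), the mat around it, and the spatula to the left. Descending to grasp the head across its width.

```bash
python3 -m pendant '[[0,0,1,0.2,0,-4,0],[0,0,1,0.2,0,-8,0],[0,0,1,0.2,0,-12,0],[0,0,1,0.2,0,-15,0],[0,0,1,0.2,0,-17.5,0],[0,0,1,0.2,0,-17.5,0],[0,0,1,0.2,0,-17.5,0.5],[0,0,1,0.2,0,-17.5,0.5],[0,0,1,0.2,0,-17.5,0.5],[0,0,1,0.2,0,-17.5,0.5],[0,0,1,0.2,0,-17.5,0.5],[0,0,1,0.2,0,-17.5,0.5]]'
```

```text
clock: 2.4
tcp_pos: [0.4246, -0.363, 0.0285]
ee_rot: [0.001, 0.991, -0.131, 0.002]
contact_force: [-1.3, -1.4, 8.1]
gripper_width: 0.0591
grip_force: 67.2
```

```bash
python3 -m pendant '[[0,0,0,0,0,4,0.5],[0,0,0,0,0,8,0.5],[0,0,0,0,0,11,0.5],[0,0,0,3,3.2,11,0.5],[0,0,0,6,6.4,11,0.5],[0,0,0,9,9.6,11,0.5],[0,0,0,12,12.8,11,0.5],[0,0,0,15,15.9,11,0.5],[0,0,0,18,19,11,0.5],[0,0,0,19.5,20.6,11,0.5],[0,0,0,19.5,20.6,9,0.5],[0,0,0,19.5,20.6,8,0.5],[0,0,0,19.5,20.6,8,0.5]]'
python3 - <<'E'
from h import *
p,d,i=snap('side','s1'); cv2.imwrite('pics/s1c.png',cv2.resize(p[90:250,170:380,::-1],None,fx=3,fy=3))
E
```

```text
clock: 3.7
tcp_pos: [0.6166, -0.1561, 0.1041]
ee_rot: [0.0, 0.991, -0.131, -0.002]
contact_force: [0.0, -0.5, -4.0]
gripper_width: 0.0589
grip_force: 66.8
```

View pics/s1c.png

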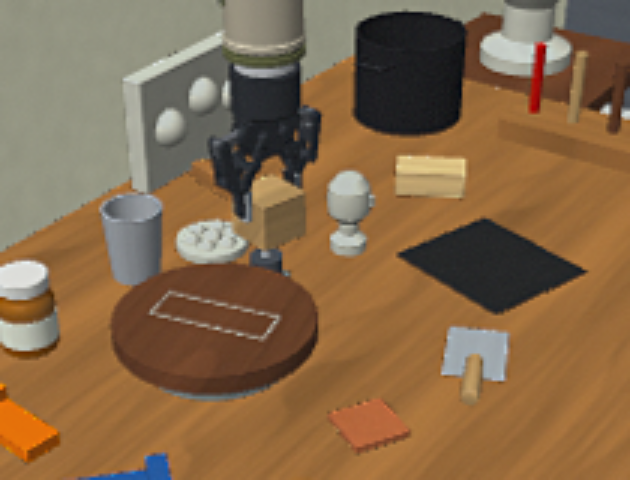

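The mallet hangs level above the pin, in the gripper at crop (272,210), with the lug at (266,262). The mat is empty. Pressing down.

```bash
python3 -m pendant '[[0,0,0,0,0,-0.4,0.5],[0,0,0,0,0,-0.8,0.5],[0,0,0,0,0,-1.2,0.5],[0,0,0,0,0,-1.6,0.5],[0,0,0,0,0,-1.9,0.5],[0,0,0,0,0,-2.1,0.5],[0,0,0,0,0,-2.1,0.5],[0,0,0,0,0,-2.1,0.5]]'
```

```text
clock: 4.55
tcp_pos: [0.6188, -0.1559, 0.0852]
ee_rot: [0.0, 0.991, -0.131, 0.0]
contact_force: [-0.2, -1.3, 0.6]
gripper_width: 0.0588
grip_force: 67.4
```

```bash
python3 -m pendant '[[0,0,0,0,0,-0.1,0.5],[0,0,0,0,0,-0.2,0.5],[0,0,0,0,0,-0.3,0.5],[0,0,0,0,0,-0.4,0.5],[0,0,0,0,0,-0.4,0.5],[0,0,0,0,0,-0.4,0.5]]'
```

```text
clock: 5.15
tcp_pos: [0.6189, -0.1559, 0.0829]
ee_rot: [0.0, 0.991, -0.131, 0.001]
contact_force: [-4.4, -1.8, 13.4]
gripper_width: 0.0588
grip_force: 68.9
```

```bash
python3 -m pendant '[[0,0,0,0,0,-0.2,0.5],[0,0,0,0,0,-0.4,0.5],[0,0,0,0,0,-0.4,0.5],[0,0,0,0,0,-0.4,0.5]]'
```

```text
clock: 5.55
tcp_pos: [0.6193, -0.156, 0.0818]
ee_rot: [0.0, 0.991, -0.131, 0.002]
contact_force: [-13.7, 0.4, 32.0]
gripper_width: 0.0588
grip_force: 71.4
```

```bash
python3 -m pendant '[[0,0,0,0,0,2,0.5],[0,0,0,0,0,5,0.5],[0,0,0,0,0,7,0.5],[0,0,0,-4,-4,7,0.5],[0,0,0,-7,-7,7,0.5],[0,0,0,-10,-10,7,0.5],[0,0,0,-10,-10,7,0.5],[0,0,0,-10,-10,7,0.5]]'
python3 - <<'E'
from h import *
print(pose())
for n in('side','top'):
    p,d,i=snap(n,n+'2'); W=cloud(d,i); h=cv2.cvtColor(p,cv2.COLOR_RGB2HSV).astype(int); H,S,V=h[...,0],h[...,1],h[...,2]; x,y,z=W[...,0],W[...,1],W[...,2]
    m=(abs(x-.43)<.14)&(abs(y+.36)<.14)&(V<75)&(z<.02)&(z>-.01); print(n,'mat',rect(W[m]),m.sum())
    m=(np.hypot(x-.619,y+.155)<.03)&((H<6)|(H>172))&(S>140)&(z>.045); print('pin',m.sum(),W[m].mean(0).round(4) if m.any() else 0, np.percentile(z[m],[50,95]) if m.any() else 0)
    cv2.imwrite(f'pics/{n}2c.png',cv2.resize(p[90:250,170:380,::-1] if n=='side' else p[120:260,230:410,::-1],None,fx=3,fy=3))
E
```

```text
clock: 6.35
tcp_pos: [0.5175, -0.2557, 0.1465]
ee_rot: [-0.001, 0.991, -0.132, -0.001]
contact_force: [0.5, 0.9, -3.3]
gripper_width: 0.0586
grip_force: 66.8
(array([ 0.51748608, -0.25572338,  0.14646186]), np.float64(-15.15990055151433))
side mat (array([ 0.43887898, -0.35995361]), np.float32(162.67496), np.float32(0.1692266), np.float32(0.16167055)) 1018
pin 23 [ 0.619  -0.1513  0.0571] [0.05722988 0.05906489]
top mat (array([0., 0.]), np.float32(0.0), np.float32(0.0), np.float32(0.0)) 0
pin 29 [ 0.6177 -0.1573  0.058 ] [0.05872434 0.06178399]
```

View pics/side2c.png

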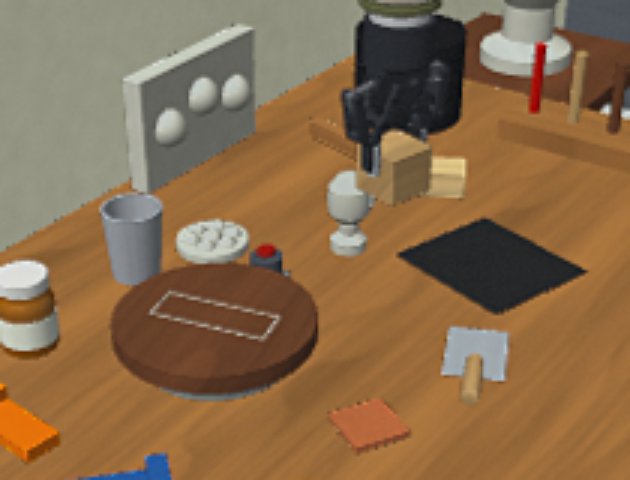

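Pin fully down: its top is at z ≈ 0.058–0.059 in both views, with the red cap at crop (266,250). Returning the mallet to its mat.

```bash
python3 -m pendant '[[0,0,-2,-3,-4,0,0.5],[0,0,-2,-6,-8,0,0.5],[0,0,-2,-7.9,-10.5,0,0.5],[0,0,-2,-7.9,-10.5,-4,0.5],[0,0,-2,-7.9,-10.5,-8,0.5],[0,0,-2,-7.9,-10.5,-10.5,0.5],[0,0,-2,-7.9,-10.5,-11.3,0.5],[0,0,-2,-7.9,-10.5,-11.6,0.5],[0,0,-2,-7.9,-10.5,-11.7,0.5],[0,0,-2,-7.9,-10.5,-11.7,0.5]]'
```

```text
clock: 7.45
tcp_pos: [0.4409, -0.361, 0.0318]
ee_rot: [0.001, 0.989, -0.148, 0.001]
contact_force: [-1.2, -1.1, -2.8]
gripper_width: 0.0592
grip_force: 66.7
```

```bash
python3 -m pendant '[[0,0,0,-0.2,0,-0.2,0.5],[0,0,0,-0.2,0,-0.4,0.5],[0,0,0,-0.2,0,-0.4,0.5],[0,0,0,-0.2,0,-0.4,0.5]]'
```

```text
clock: 7.85
tcp_pos: [0.438, -0.3612, 0.0285]
ee_rot: [0.001, 0.989, -0.148, 0.001]
contact_force: [-4.2, 4.0, 11.7]
gripper_width: 0.0591
grip_force: 68.5
```

```bash
python3 -m pendant '[[0,0,0,0,0,0,0],[0,0,0,0,0,0,0],[0,0,0,0,0,0,0],[0,0,0,0,0,0,0],[0,0,0,0,0,4,0],[0,0,0,0,0,8,0],[0,0,0,0,0,13,0],[0,0,0,0,0,18,0],[0,0,0,0,0,19,0],[0,0,0,0,0,19,0]]'
python3 - <<'E'
from h import *
print(pose())
p,d,i=snap('wrist','w3'); W=cloud(d,i); h=cv2.cvtColor(p,cv2.COLOR_RGB2HSV).astype(int); S,V=h[...,1],h[...,2]
z=W[...,2]; near=np.hypot(W[...,0]-.438,W[...,1]+.361)
m=(z>.055)&(z<.066)&(near<.06); print('head',rect(W[m]),z[m].mean())
m=(z>-.005)&(z<.012)&(near<.18)&(V<75); m=cv2.morphologyEx(m.astype(np.uint8),cv2.MORPH_OPEN,np.ones((5,5))); m[250:]=0; print('mat',rect(W[m>0]),m.sum())
E
```

```text
clock: 8.85
tcp_pos: [0.4387, -0.3614, 0.2188]
ee_rot: [0.001, 0.989, -0.148, 0.002]
contact_force: [-0.4, 0.4, -0.1]
gripper_width: 0.0854
grip_force: 0.0
(array([ 0.43872457, -0.36141997,  0.21882932]), np.float64(-17.037763388713973))
head (array([ 0.44016469, -0.35974193]), np.float32(73.15276), np.float32(0.060001172), np.float32(0.059058923)) 0.06107961888671886
mat (array([ 0.43946689, -0.36912456]), np.float32(162.86967), np.float32(0.16466074), np.float32(0.12538107)) 4985
```

```bash
python3 -m pendant '[[0,0,30,15.1,33.6,0,0],[0,0,30,15.1,33.6,0,0],[0,0,30,15.1,33.6,0,0],[0,0,30,15.1,33.6,0,0],[0,0,30,15.1,33.6,0,0],[0,0,30,15.1,33.6,0,0],[0,0,30,15.1,33.6,0,0],[0,0,30,15.1,33.6,0,0],[0,0,30,15.1,33.6,0,0],[0,0,30,15.1,33.6,0,0],[0,0,30,15.1,33.6,0,0],[0,0,30,15.1,33.6,0,0]]'
cat >> h.py <<'E'
def tool(P,T,yaw):
    a=np.radians(yaw); d=np.asarray(P)[:2]-T[:2]; return np.round(1e3*np.array([d@[np.cos(a),np.sin(a)],d@[-np.sin(a),np.cos(a)]]),1)
E
python3 - <<'E'
from h import *
T,yw=pose(); print(T,yw,sense()['q'].round(2))
p,d,i=snap('wrist','w4'); W=cloud(d,i); h=cv2.cvtColor(p,cv2.COLOR_RGB2HSV).astype(int); S,V=h[...,1],h[...,2]
z=W[...,2]; near=np.hypot(W[...,0]-.59,W[...,1]+.025)
disc=(z>.045)&(z<.055)&(near<.105); print('disc z',np.median(z[disc]),np.median(V[disc]),np.median(S[disc]))
m=((V>np.median(V[disc])+50)&disc&(near<.085)).astype(np.uint8)
v,u=np.nonzero(m); q=cv2.minAreaRect(np.stack([u,v],1).astype(np.float32)); c=cv2.boxPoints(q); print(c.round(1))
P=np.array([ray(i,*k,.05) for k in c]); ctr,a,L,B=rect(P); print('rect',ctr,a,L,B,len(u),'tool',tool(ctr,T,yw)); print(rect(W[m>0]))
E
```

```text
clock: 10.1
tcp_pos: [0.5881, -0.0266, 0.2157]
ee_rot: [0.0, 0.994, 0.111, -0.001]
contact_force: [-0.3, -0.6, 0.4]
gripper_width: 0.0855
grip_force: 0.0
[ 0.58808122 -0.02658747  0.21571018] 12.799406109343558 [ 0.25  0.33 -0.34  1.49  0.11  1.34 -1.44]
disc z 0.05121352847898312 156.0 151.0
[[231.  97.]
 [281.  97.]
 [281. 228.]
 [231. 228.]]
rect [ 0.59260368 -0.02401869] 12.818405 0.13413809 0.053319503 1282 tool [5.  1.5]
(array([ 0.59272784, -0.02450456]), np.float32(13.134128), np.float32(0.13433008), np.float32(0.04804746))
```

View pics/w4.png

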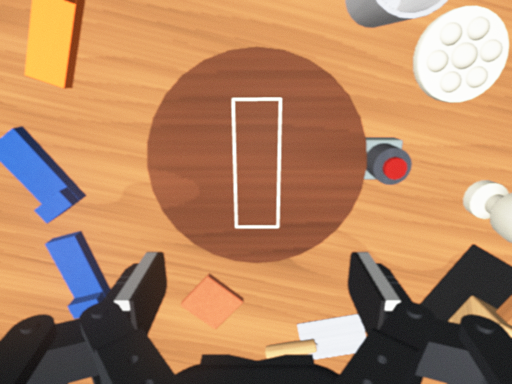

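The wrist view shows the rectangle from (231,97) to (281,228), square to the image. The red pin is down at (396,168) and the blue blocks are at left. Moving over the first blue block.

```bash
python3 -m pendant '[[0,0,32,-7.2,24.2,-3,0],[0,0,32,-7.2,24.2,-3,0],[0,0,32,-7.2,24.2,-3,0],[0,0,32,-7.2,24.2,-3,0],[0,0,32,-7.2,24.2,-3,0],[0,0,32,-7.2,24.2,-3,0],[0,0,32,-7.2,24.2,-3,0],[0,0,32,-7.2,24.2,-3,0],[0,0,32,-7.2,24.2,-3,0]]'
cat >> h.py <<'E'
def block(nm,col,at,zb=0.,snapit=True):
    """pose of an L block near `at`, underside height zb; also needed shift (cm) and turn to grasp 20 mm heelward of its origin"""
    T,yw=pose(); p,d,i=snap('wrist',nm) if snapit else load(nm); W=cloud(d,i); h=cv2.cvtColor(p,cv2.COLOR_RGB2HSV).astype(int); H,S,V=h[...,0],h[...,1],h[...,2]
    z=W[...,2]-zb; m=(np.hypot(W[...,0]-at[0],W[...,1]-at[1])<.1)&(z>.011)&(z<.04)
    m&=((H>100)&(H<130)&(S>100)) if col=='blue' else (S<70)
    m[240:]=m[240:]&False if False else m[240:]
    n,l,st,c=cv2.connectedComponentsWithStats(m.astype(np.uint8)); m=l==1+st[1:,4].argmax()
    top=W[m&(z<.019)]; heel=W[m&(z>.028)]; al=W[m]
    ctr,a,L,B=rect(al); e=np.array([np.cos(np.radians(a)),np.sin(np.radians(a))])
    if (heel.mean(0)[:2]-ctr)@e>0: e=-e; a+=180
    s=(al[:,:2]-ctr)@e; hs=(heel[:,:2]-ctr)@e
    org=ctr+e*.014; g=org-e*.02
    print(nm,'T',T.round(4),'yaw',round(yw,1),'ctr',ctr.round(4),'yawblk',round(a%360,1),'LxB',round(L,4),round(B,4),'heel s',np.percentile(hs,[1,99]).round(4),'z top/heel',np.median(top[:,2]).round(4),np.median(heel[:,2]).round(4))
    dt=(a-yw+90)%180-90; print(' origin',org.round(4),'tool',tool(org,T,yw),'grasp pt',g.round(4),'tool',tool(g,T,yw),'shift cm',(100*(g-T[:2])).round(2),'turn',round(dt,1),'clock',sense()['clock'])
    return org,a
E
python3 -c "
from h import *
block('b1','blue',(.516,.215))"
```

```text
clock: 11.05
tcp_pos: [0.5177, 0.2151, 0.1864]
ee_rot: [0.0, 0.925, 0.381, 0.0]
contact_force: [-0.5, -0.6, 0.6]
gripper_width: 0.0852
grip_force: 0.0
b1 T [0.5177 0.2151 0.1864] yaw 44.7 ctr [0.5213 0.2133] yawblk 47.7 LxB 0.0994 0.0384 heel s [-0.0491 -0.0302] z top/heel 0.0171 0.0331
 origin [0.5307 0.2237] tool [15.3 -3.1] grasp pt [0.5173 0.2089] tool [-4.6 -4.1] shift cm [-0.04 -0.62] turn 3.0 clock 11.1
```

```bash
python3 -m pendant '[[0,0,3,0,-0.8,-5,0],[0,0,3,0,-0.8,-10,0],[0,0,3,0,-0.8,-14,0],[0,0,3,0,-0.8,-17,0],[0,0,3,0,-0.8,-18.3,0],[0,0,3,0,-0.8,-18.3,0],[0,0,3,0,-0.8,-18.3,0],[0,0,3,0,-0.8,-18.3,0.7],[0,0,3,0,-0.8,-18.3,0.7],[0,0,3,0,-0.8,-18.3,0.7],[0,0,3,0,-0.8,-18.3,0.7],[0,0,3,0,-0.8,-18.3,0.7],[0,0,3,0,-0.8,-18.3,0.7]]'
```

```text
clock: 12.4
tcp_pos: [0.5173, 0.2098, 0.0046]
ee_rot: [0.0, 0.914, 0.406, 0.001]
contact_force: [-2.0, -1.2, 8.2]
gripper_width: 0.0381
grip_force: 61.0
```

```bash
python3 -m pendant '[[0,0,0,0,0,4,0.7],[0,0,0,0,0,8,0.7],[0,0,-7,0,0,11,0.7],[0,0,-14,1.5,-4,11,0.7],[0,0,-21,2.5,-8,11,0.7],[0,0,-28,3.5,-12,11,0.7],[0,0,-35,4.5,-16,11,0.7],[0,0,-35,5.2,-20,11,0.7],[0,0,-35,5.7,-23.9,11,0.7],[0,0,-35,5.7,-23.9,9,0.7],[0,0,-35,5.7,-23.9,7,0.7],[0,0,-35,5.7,-23.9,6,0.7],[0,0,-35,5.7,-23.9,6,0.7],[0,0,-35,5.7,-23.9,6,0.7],[0,0,-35,5.7,-23.9,6,0.7]]'
```

```text
clock: 13.9
tcp_pos: [0.5744, -0.0292, 0.0644]
ee_rot: [0.0, 0.994, 0.113, 0.001]
contact_force: [0.2, -0.6, -2.4]
gripper_width: 0.0383
grip_force: 61.7
```

```bash
python3 -m pendant '[[0,0,0,0,0,-0.5,0.7],[0,0,0,0,0,-0.8,0.7],[0,0,0,0,0,-1.0,0.7],[0,0,0,0,0,-1.0,0.7],[0,0,0,0,0,-1.0,0.7]]'
```

```text
clock: 14.4
tcp_pos: [0.5737, -0.0296, 0.0546]
ee_rot: [0.0, 0.994, 0.113, 0.0]
contact_force: [-6.4, 0.4, 10.6]
gripper_width: 0.0381
grip_force: 63.0
```

```bash
python3 -m pendant '[[0,0,0,0,0,0,0.4],[0,0,0,0,0,0,0.2],[0,0,0,0,0,0,0],[0,0,0,0,0,0,0],[0,0,0,0,0,4,0],[0,0,0,0,0,9,0],[0,0,0,1.4,0.3,14,0],[0,0,0,1.4,0.3,16.1,0],[0,0,0,1.4,0.3,16.1,0],[0,0,0,1.4,0.3,16.1,0]]'
cat >> h.py <<'E'
def view4(nm):
    T,yw=pose(); p,d,i=snap('wrist',nm); W=cloud(d,i); V=p.max(2).astype(int)
    z=W[...,2]; disc=(z>.044)&(z<.056)&(np.hypot(W[...,0]-.59,W[...,1]+.025)<.085)
    m=(disc&(V>205)).astype(np.uint8); v,u=np.nonzero(m); c=cv2.boxPoints(cv2.minAreaRect(np.stack([u,v],1).astype(np.float32)))
    P=np.array([ray(i,*k,.05) for k in c]); ctr,a,L,B=rect(P); print(nm,T.round(4),round(yw,1),'rect',ctr.round(4),round(a,1),L.round(4),B.round(4),'tool',tool(ctr,T,yw))
    return ctr
E
python3 - <<'E'
from h import *
view4('w5'); block('w5','blue',(.59,-.025),.05,False)
p=load('w5')[0]; cv2.imwrite('pics/w5c.png',cv2.resize(p[70:260,140:380,::-1],None,fx=3,fy=3))
E
```

```text
clock: 15.4
tcp_pos: [0.5877, -0.0266, 0.2143]
ee_rot: [0.0, 0.994, 0.113, 0.0]
contact_force: [-0.3, 0.0, -0.2]
gripper_width: 0.0853
grip_force: 0.0
w5 [ 0.5877 -0.0266  0.2143] 13.0 rect [ 0.5974 -0.0234] 13.0 0.1242 0.0536 tool [10.2  1. ]
w5 T [ 0.587  -0.0267  0.2132] yaw 13.0 ctr [ 0.5788 -0.028 ] yawblk 12.6 LxB 0.1003 0.0391 heel s [-0.0495 -0.0299] z top/heel 0.0672 0.083
 origin [ 0.5924 -0.0249] tool [5.7 0.6] grasp pt [ 0.5729 -0.0293] tool [-14.3   0.7] shift cm [-1.41 -0.25] turn -0.3 clock 15.45
```

View pics/w5c.png

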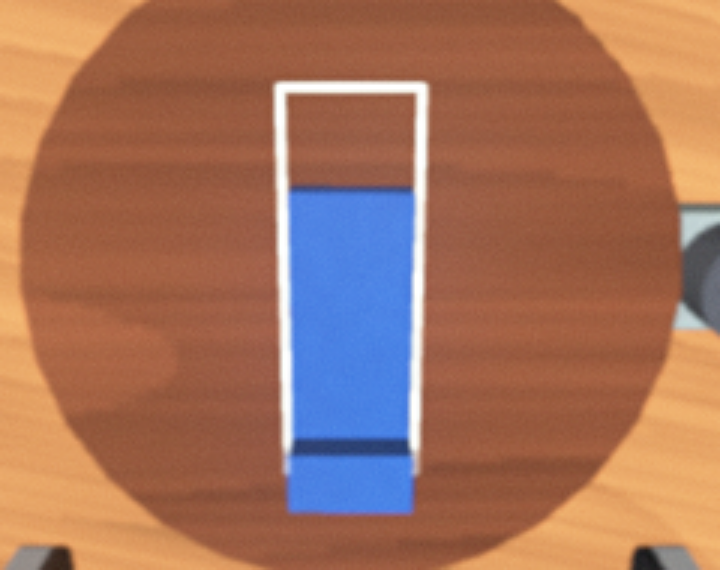

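The first blue block lies inside the rectangle, heel at the near end, crop (290,185) to (413,513). It is within about 1 mm of centre and squared. Next, aluminium block 2.

```bash
python3 -m pendant '[[0,0,23,-19.5,34.4,-3,0],[0,0,23,-19.5,34.4,-3,0],[0,0,23,-19.5,34.4,-3,0],[0,0,23,-19.5,34.4,-3,0],[0,0,23,-19.5,34.4,-3,0],[0,0,23,-19.5,34.4,-3,0],[0,0,23,-19.5,34.4,-3,0],[0,0,23,-19.5,34.4,-3,0],[0,0,23,-19.5,34.4,-3,0],[0,0,23,-19.5,34.4,-3,0],[0,0,23,-19.5,34.4,-3,0],[0,0,23,-19.5,34.4,-3,0]]'
python3 -c "
from h import *
block('b2','alu',(.393,.3175))"
```

```text
clock: 16.65
tcp_pos: [0.3934, 0.3158, 0.1837]
ee_rot: [0.0, 0.952, 0.307, -0.0]
contact_force: [0.3, 0.5, -0.5]
gripper_width: 0.0856
grip_force: 0.0
b2 T [0.3934 0.3158 0.1837] yaw 35.8 ctr [0.3964 0.3173] yawblk 215.7 LxB 0.1004 0.04 heel s [-0.05   -0.0301] z top/heel 0.0171 0.0331
 origin [0.385  0.3092] tool [-10.7  -0.4] grasp pt [0.4012 0.3208] tool [ 9.3 -0.5] shift cm [0.78 0.51] turn -0.1 clock 16.7
```

```bash
python3 -m pendant '[[0,0,0,0.7,0.4,-5,0],[0,0,0,0.7,0.4,-10,0],[0,0,0,0.7,0.4,-14,0],[0,0,0,0.7,0.4,-17,0],[0,0,0,0.7,0.4,-17.9,0],[0,0,0,0.7,0.4,-17.9,0],[0,0,0,0.7,0.4,-17.9,0],[0,0,0,0.7,0.4,-17.9,0.7],[0,0,0,0.7,0.4,-17.9,0.7],[0,0,0,0.7,0.4,-17.9,0.7],[0,0,0,0.7,0.4,-17.9,0.7],[0,0,0,0.7,0.4,-17.9,0.7],[0,0,0,0.7,0.4,-17.9,0.7]]'
cat >> h.py <<'E'
def plan(org,g,zt,at=(.5925,-.0247),yaw=13.,by=.5):
    """org: measured origin; g: grasp TCP x,y,z,yaw; shift/turn to bring the block over `at`"""
    T,yw=pose(); x=tool(org,np.array(g[:2]),g[3]); a=np.radians(yaw); e=np.array([np.cos(a),np.sin(a)]); n=np.array([-e[1],e[0]])
    tgt=np.array(at)-e*x[0]/1e3-n*by/1e3; print('in tool',x,'target',tgt.round(4),'shift cm',(100*(tgt-T[:2])).round(2),'dz',round(100*(zt+g[2]-T[2]),2),'turn',round(yaw-yw,2),'T',T.round(4),'width',sense()['gripper_width'])
E
python3 -c "
from h import *
T,y=pose(); plan((.3850,.3092),(*T,y),.066)"
```

```text
clock: 18.0
tcp_pos: [0.4003, 0.3217, 0.0065]
ee_rot: [0.0, 0.951, 0.309, 0.001]
contact_force: [-1.8, -2.1, 8.9]
gripper_width: 0.0385
grip_force: 60.2
in tool [-19.7  -1.1] target [ 0.6118 -0.0208] shift cm [ 21.15 -34.24] dz 6.6 turn -22.95 T [0.4003 0.3217 0.0065] width 0.0384519474659485
```

```bash
python3 -m pendant '[[0,0,0,0,0,4,0.7],[0,0,0,0,0,8,0.7],[0,0,0,0,0,12,0.7],[0,0,-4,2.1,-3.4,13,0.7],[0,0,-8,4.2,-6.8,13,0.7],[0,0,-12,6.3,-10.3,13,0.7],[0,0,-16,8.5,-13.7,13,0.7],[0,0,-20,10.6,-17.1,13,0.7],[0,0,-23,12.7,-20.5,13,0.7],[0,0,-23,14.8,-24,13,0.7],[0,0,-23,17,-27.4,13,0.7],[0,0,-23,19,-30.8,13,0.7],[0,0,-23,21.2,-34.3,13,0.7],[0,0,-23,21.2,-34.3,10,0.7],[0,0,-23,21.2,-34.3,9.5,0.7],[0,0,-23,21.2,-34.3,9.5,0.7],[0,0,-23,21.2,-34.3,9.5,0.7],[0,0,-23,21.2,-34.3,9.5,0.7]]'
python3 -c "
from h import *
plan((.3850,.3092),(.4003,.3217,.0065,36.0),.066)"
```

```text
clock: 19.8
tcp_pos: [0.6121, -0.0204, 0.1018]
ee_rot: [-0.0, 0.994, 0.114, 0.001]
contact_force: [-0.3, 0.3, -1.9]
gripper_width: 0.0378
grip_force: 62.3
in tool [-19.7  -1.1] target [ 0.6118 -0.0208] shift cm [-0.03 -0.03] dz -2.93 turn -0.06 T [ 0.6121 -0.0204  0.1018] width 0.037811241664554913
```

```bash
python3 -m pendant '[[0,0,0,0,0,-1,0.7],[0,0,0,0,0,-1.8,0.7],[0,0,0,0,0,-2.4,0.7],[0,0,0,0,0,-2.7,0.7],[0,0,0,0,0,-2.9,0.7],[0,0,0,0,0,-2.9,0.7],[0,0,0,0,0,-2.9,0.7]]'
```

```text
clock: 20.5
tcp_pos: [0.611, -0.0216, 0.0726]
ee_rot: [0.0, 0.994, 0.113, -0.0]
contact_force: [-8.1, -0.2, 11.7]
gripper_width: 0.038
grip_force: 63.8
```

```bash
python3 -m pendant '[[0,0,0,0,0,0,0.4],[0,0,0,0,0,0,0.2],[0,0,0,0,0,0,0],[0,0,0,0,0,0,0],[0,0,0,0,0,4,0],[0,0,0,0,0,9,0],[0,0,0,-2.4,-0.5,13,0],[0,0,0,-2.4,-0.5,14.2,0],[0,0,0,-2.4,-0.5,14.2,0],[0,0,0,-2.4,-0.5,14.2,0]]'
python3 - <<'E'
from h import *
block('w6','alu',(.595,-.025),.066)
block('w6','blue',(.595,-.025),.05,False)
E
```

```text
clock: 21.5
tcp_pos: [0.5873, -0.0266, 0.212]
ee_rot: [-0.0, 0.994, 0.113, -0.001]
contact_force: [0.3, -0.1, -0.8]
gripper_width: 0.0854
grip_force: 0.0
w6 T [ 0.5873 -0.0266  0.212 ] yaw 13.0 ctr [ 0.6055 -0.022 ] yawblk 193.2 LxB 0.1001 0.0401 heel s [-0.0499 -0.0307] z top/heel 0.0832 0.0992
 origin [ 0.5918 -0.0252] tool [4.7 0.4] grasp pt [ 0.6113 -0.0206] tool [24.7  0.5] shift cm [2.4 0.6] turn 0.2 clock 21.55
w6 T [ 0.587  -0.0266  0.2112] yaw 13.0 ctr [ 0.5404 -0.0365] yawblk 283.1 LxB 0.039 0.0202 heel s [-0.0193  0.0193] z top/heel 0.0682 0.0831
 origin [ 0.5436 -0.0501] tool [-47.6 -13.2] grasp pt [ 0.5391 -0.0306] tool [-47.6   6.8] shift cm [-4.79 -0.4 ] turn -89.9 clock 21.55
```

```bash
python3 -m pendant '[[0,0,9,-17.7,19.4,-3,0],[0,0,9,-17.7,19.4,-3,0],[0,0,9,-17.7,19.4,-3,0],[0,0,9,-17.7,19.4,-3,0],[0,0,9,-17.7,19.4,-3,0],[0,0,9,-17.7,19.4,-3,0],[0,0,9,-17.7,19.4,-3,0],[0,0,9,-17.7,19.4,-3,0],[0,0,9,-17.7,19.4,-3,0],[0,0,9,-17.7,19.4,-3,0]]'
python3 -c "
from h import *
block('b3','blue',(.398,.161)); print(sense()['q'].round(2))"
```

```text
clock: 22.55
tcp_pos: [0.4115, 0.1662, 0.183]
ee_rot: [-0.0, 0.982, 0.189, -0.0]
contact_force: [-0.1, 0.3, -0.3]
gripper_width: 0.085
grip_force: 0.0
b3 T [0.4115 0.1662 0.183 ] yaw 21.8 ctr [0.4016 0.1606] yawblk 28.2 LxB 0.0991 0.0383 heel s [-0.0493 -0.0303] z top/heel 0.0171 0.033
 origin [0.414  0.1672] tool [2.7 0. ] grasp pt [0.3964 0.1578] tool [-17.2  -2.2] shift cm [-1.51 -0.84] turn 6.3 clock 22.6
[ 0.11  0.05 -0.58  1.89  0.03  1.21 -1.67]
```

```bash
python3 -m pendant '[[0,0,6.3,-1.3,-0.8,-5,0],[0,0,6.3,-1.3,-0.8,-10,0],[0,0,6.3,-1.3,-0.8,-14,0],[0,0,6.3,-1.3,-0.8,-17,0],[0,0,6.3,-1.3,-0.8,-17.8,0],[0,0,6.3,-1.3,-0.8,-17.8,0],[0,0,6.3,-1.3,-0.8,-17.8,0],[0,0,6.3,-1.3,-0.8,-17.8,0]]'
```

```text
clock: 23.4
tcp_pos: [0.3991, 0.1599, 0.0069]
ee_rot: [-0.0, 0.97, 0.244, 0.002]
contact_force: [0.6, -0.2, 0.2]
gripper_width: 0.0855
grip_force: 0.0
```

```bash
python3 -m pendant '[[0,0,0,0,-0.1,-0.2,0],[0,0,0,0,-0.1,-0.2,0.7],[0,0,0,0,-0.1,-0.2,0.7],[0,0,0,0,-0.1,-0.2,0.7],[0,0,0,0,-0.1,-0.2,0.7],[0,0,0,0,-0.1,-0.2,0.7],[0,0,0,0,-0.1,-0.2,0.7]]'
python3 -c "
from h import *
T,y=pose(); print(y); plan((.4140,.1672),(*T,y),.082)"
```

```text
clock: 24.1
tcp_pos: [0.3978, 0.1585, 0.0038]
ee_rot: [0.0, 0.97, 0.244, 0.0]
contact_force: [-2.7, -0.8, 7.1]
gripper_width: 0.0383
grip_force: 60.5
28.26936191827427
in tool [18.4 -0.1] target [ 0.5747 -0.0293] shift cm [ 17.69 -18.79] dz 8.2 turn -15.27 T [0.3978 0.1585 0.0038] width 0.03830848780693738
```

```bash
python3 -m pendant '[[0,0,0,0,0,4,0.7],[0,0,0,0,0,8,0.7],[0,0,0,0,0,12,0.7],[0,0,-4,2,-2.2,14,0.7],[0,0,-8,4.5,-5,14,0.7],[0,0,-12,7,-7.6,14,0.7],[0,0,-15.3,9.5,-10.2,14,0.7],[0,0,-15.3,12,-12.8,14,0.7],[0,0,-15.3,14.5,-15.4,14,0.7],[0,0,-15.3,16.5,-17.5,14,0.7],[0,0,-15.3,17.7,-18.8,14,0.7],[0,0,-15.3,17.7,-18.8,12,0.7],[0,0,-15.3,17.7,-18.8,11,0.7],[0,0,-15.3,17.7,-18.8,11,0.7],[0,0,-15.3,17.7,-18.8,11,0.7],[0,0,-15.3,17.7,-18.8,11,0.7]]'
python3 -c "
from h import *
plan((.4140,.1672),(.3978,.1585,.0038,28.27),.082)"
```

```text
clock: 25.7
tcp_pos: [0.5749, -0.0291, 0.1142]
ee_rot: [0.0, 0.994, 0.113, 0.001]
contact_force: [-0.1, -0.1, -1.5]
gripper_width: 0.0383
grip_force: 62.0
in tool [18.4 -0. ] target [ 0.5747 -0.0293] shift cm [-0.02 -0.02] dz -2.84 turn -0.01 T [ 0.5749 -0.0291  0.1142] width 0.038287378599515594
```

```bash
python3 -m pendant '[[0,0,0,0,0,-1,0.7],[0,0,0,0,0,-1.8,0.7],[0,0,0,0,0,-2.3,0.7],[0,0,0,0,0,-2.6,0.7],[0,0,0,0,0,-2.8,0.7],[0,0,0,0,0,-2.8,0.7],[0,0,0,0,0,-2.8,0.7]]'
```

```text
clock: 26.4
tcp_pos: [0.5744, -0.0296, 0.0859]
ee_rot: [0.0, 0.994, 0.113, -0.0]
contact_force: [-4.6, -0.0, 5.6]
gripper_width: 0.0383
grip_force: 62.8
```

```bash
python3 -m pendant '[[0,0,0,0,0,0,0.4],[0,0,0,0,0,0,0.2],[0,0,0,0,0,0,0],[0,0,0,0,0,0,0],[0,0,0,0,0,4,0],[0,0,0,0,0,9,0],[0,0,0,1.3,0.3,13,0],[0,0,0,1.3,0.3,14.2,0],[0,0,0,1.3,0.3,14.2,0],[0,0,0,1.3,0.3,14.2,0]]'
python3 - <<'E'
from h import *
block('w7','blue',(.595,-.025),.082)
E
```

```text
clock: 27.4
tcp_pos: [0.5869, -0.0268, 0.2258]
ee_rot: [-0.0, 0.994, 0.113, -0.001]
contact_force: [0.1, -0.3, -0.1]
gripper_width: 0.0853
grip_force: 0.0
w7 T [ 0.5869 -0.0268  0.2258] yaw 13.0 ctr [ 0.5784 -0.028 ] yawblk 13.0 LxB 0.1 0.0397 heel s [-0.0495 -0.0298] z top/heel 0.0992 0.1151
 origin [ 0.592  -0.0249] tool [5.4 0.7] grasp pt [ 0.5725 -0.0294] tool [-14.6   0.7] shift cm [-1.44 -0.26] turn 0.0 clock 27.45
```

Block 3 went on within 0.5 mm. Next, the last aluminium block near (0.5365,0.400).

```bash
python3 -m pendant '[[0,0,23,-5,42.7,-4,0],[0,0,23,-5,42.7,-4,0],[0,0,23,-5,42.7,-4,0],[0,0,23,-5,42.7,-4,0],[0,0,23,-5,42.7,-4,0],[0,0,23,-5,42.7,-4,0],[0,0,23,-5,42.7,-4,0],[0,0,23,-5,42.7,-4,0],[0,0,23,-5,42.7,-4,0],[0,0,23,-5,42.7,-4,0],[0,0,23,-5,42.7,-4,0],[0,0,23,-5,42.7,-4,0],[0,0,23,-5,42.7,-4,0]]'
python3 -c "
from h import *
block('b4','alu',(.5365,.400)); print(sense()['q'].round(2))"
```

```text
clock: 28.75
tcp_pos: [0.5386, 0.3984, 0.1869]
ee_rot: [0.001, 0.952, 0.307, -0.0]
contact_force: [0.0, -0.3, 0.5]
gripper_width: 0.0856
grip_force: 0.0
b4 T [0.5386 0.3984 0.1869] yaw 35.8 ctr [0.5395 0.4004] yawblk 214.2 LxB 0.1004 0.0399 heel s [-0.05   -0.0303] z top/heel 0.0171 0.0331
 origin [0.5279 0.3925] tool [-12.1   1.5] grasp pt [0.5444 0.4038] tool [7.9 1. ] shift cm [0.58 0.54] turn -1.6 clock 28.8
[-0.32  0.57 -0.58  1.27  0.31  1.39 -1.82]
```

```bash
python3 -m pendant '[[0,0,-1.6,0.5,0.4,-5,0],[0,0,-1.6,0.5,0.4,-10,0],[0,0,-1.6,0.5,0.4,-14,0],[0,0,-1.6,0.5,0.4,-17,0],[0,0,-1.6,0.5,0.4,-18.2,0],[0,0,-1.6,0.5,0.4,-18.2,0],[0,0,-1.6,0.5,0.4,-18.2,0],[0,0,-1.6,0.5,0.4,-18.2,0.7],[0,0,-1.6,0.5,0.4,-18.2,0.7],[0,0,-1.6,0.5,0.4,-18.2,0.7],[0,0,-1.6,0.5,0.4,-18.2,0.7],[0,0,-1.6,0.5,0.4,-18.2,0.7],[0,0,-1.6,0.5,0.4,-18.2,0.7]]'
python3 -c "
from h import *
T,y=pose(); print(y); plan((.5279,.3925),(*T,y),.098)"
```

```text
clock: 30.1
tcp_pos: [0.5434, 0.4048, 0.0068]
ee_rot: [-0.0, 0.955, 0.295, 0.001]
contact_force: [-0.6, -0.7, 6.4]
gripper_width: 0.0383
grip_force: 61.3
34.34838003868364
in tool [-19.8  -1.4] target [ 0.6119 -0.0207] shift cm [  6.85 -42.56] dz 9.8 turn -21.35 T [0.5434 0.4048 0.0068] width 0.03830054937021994
```

```bash
python3 -m pendant '[[0,0,0,0,0,4,0.7],[0,0,0,0,0,8,0.7],[0,0,0,0,0,12,0.7],[0,0,-4,0.7,-3.5,15,0.7],[0,0,-8,1.4,-7.5,15,0.7],[0,0,-12,2,-11.5,15,0.7],[0,0,-16,2.7,-15.5,15,0.7],[0,0,-20,3.4,-19.5,15,0.7],[0,0,-21.4,4,-23.5,15,0.7],[0,0,-21.4,4.6,-27.5,15,0.7],[0,0,-21.4,5.2,-31.5,15,0.7],[0,0,-21.4,5.9,-35.5,15,0.7],[0,0,-21.4,6.5,-39.5,15,0.7],[0,0,-21.4,6.9,-42.6,15,0.7],[0,0,-21.4,6.9,-42.6,14,0.7],[0,0,-21.4,6.9,-42.6,12.7,0.7],[0,0,-21.4,6.9,-42.6,12.7,0.7],[0,0,-21.4,6.9,-42.6,12.7,0.7],[0,0,-21.4,6.9,-42.6,12.7,0.7]]'
python3 -c "
from h import *
plan((.5279,.3925),(.5434,.4048,.0068,34.35),.098)"
```

```text
clock: 32.0
tcp_pos: [0.6117, -0.0201, 0.1327]
ee_rot: [-0.0, 0.993, 0.114, 0.0]
contact_force: [0.2, 0.2, -1.9]
gripper_width: 0.0378
grip_force: 61.3
in tool [-19.7  -1.4] target [ 0.6118 -0.0208] shift cm [ 0.01 -0.06] dz -2.79 turn -0.08 T [ 0.6117 -0.0201  0.1327] width 0.03778919534397997
```

```bash
python3 -m pendant '[[0,0,0,0.1,-0.05,-1,0.7],[0,0,0,0.1,-0.05,-1.8,0.7],[0,0,0,0.1,-0.05,-2.3,0.7],[0,0,0,0.1,-0.05,-2.6,0.7],[0,0,0,0.1,-0.05,-2.8,0.7],[0,0,0,0.1,-0.05,-2.8,0.7],[0,0,0,0.1,-0.05,-2.8,0.7]]'
```

```text
clock: 32.7
tcp_pos: [0.6127, -0.022, 0.1048]
ee_rot: [0.0, 0.994, 0.113, 0.0]
contact_force: [-2.9, 0.0, 2.8]
gripper_width: 0.0381
grip_force: 61.8
```

```bash
python3 -m pendant '[[0,0,0,0,0,0,0.4],[0,0,0,0,0,0,0.2],[0,0,0,0,0,0,0],[0,0,0,0,0,0,0],[0,0,0,0,0,4,0],[0,0,0,0,0,9,0],[0,0,0,-2.4,-0.5,13,0],[0,0,0,-2.4,-0.5,14.2,0],[0,0,0,-2.4,-0.5,14.2,0],[0,0,0,-2.4,-0.5,14.2,0]]'
python3 - <<'E'
from h import *
o,a=block('w8','alu',(.595,-.025),.098)
p,d,i=load('w8'); W=cloud(d,i); h=cv2.cvtColor(p,cv2.COLOR_RGB2HSV).astype(int); m=(h[...,0]>100)&(h[...,0]<130)&(h[...,1]>100)&(W[...,2]>.11)&(W[...,2]<.12)&(np.hypot(W[...,0]-.59,W[...,1]+.025)<.1); print('heel3',rect(W[m]))
p,d,i=snap('side','s8'); W=cloud(d,i); cv2.imwrite('pics/s8c.png',cv2.resize(p[110:250,180:390,::-1],None,fx=3.5,fy=3.5,interpolation=cv2.INTER_CUBIC))
x,y,z=W[...,0],W[...,1],W[...,2]; m=(np.hypot(x-.596,y+.29)<.05)&(z>.01); print('cast',W[m].mean(0),rect(W[m]),z[m].max())
m=(z>.055)&(z<.066)&(np.hypot(x-.438,y+.36)<.08); print('mallet',rect(W[m]))
E
```

```text
clock: 33.7
tcp_pos: [0.5884, -0.0272, 0.245]
ee_rot: [-0.0, 0.994, 0.113, -0.001]
contact_force: [-1.3, 0.7, -0.6]
gripper_width: 0.0856
grip_force: 0.0
w8 T [ 0.5884 -0.0272  0.245 ] yaw 13.0 ctr [ 0.6071 -0.0225] yawblk 193.1 LxB 0.1002 0.0401 heel s [-0.05   -0.0301] z top/heel 0.1152 0.1312
 origin [ 0.5934 -0.0257] tool [5.3 0.3] grasp pt [ 0.6129 -0.0212] tool [25.3  0.3] shift cm [2.45 0.6 ] turn 0.2 clock 33.75
heel3 (array([ 0.53986752, -0.03719434]), np.float32(102.55739), np.float32(0.038888533), np.float32(0.020110788))
cast [ 0.59455849 -0.28441825  0.06141341] (array([ 0.59886003, -0.28852922]), np.float32(5.050582), np.float32(0.052076355), np.float32(0.041842017)) 0.1005658944524605
mallet (array([ 0.43889025, -0.35679936]), np.float32(164.78564), np.float32(0.06515107), np.float32(0.062083416))
```

View pics/s8c.png

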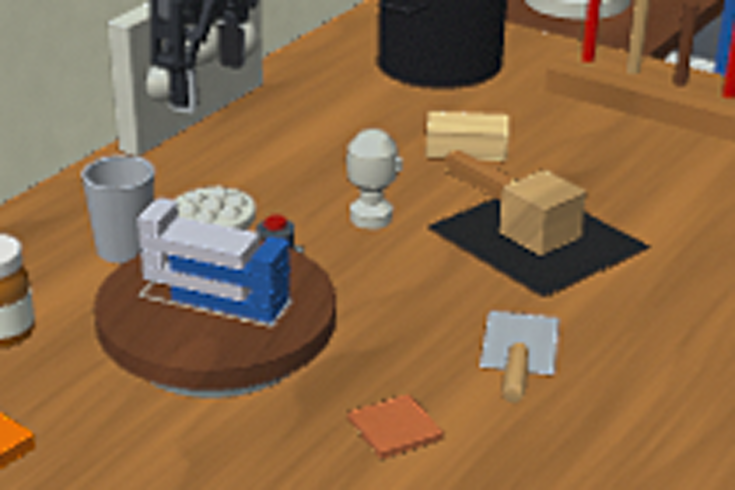

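The pile is straight and level: heels alternate at crop (155,240) and (275,275), and it fills the rectangle. The mallet stands on its mat at (540,215). The cast is at (372,180), with its nose at (400,165). Moving over the cast.

```bash
python3 -m pendant '[[0,0,0,0.8,-26.3,0,0],[0,0,0,0.8,-26.3,0,0],[0,0,0,0.8,-26.3,0,0],[0,0,0,0.8,-26.3,0,0],[0,0,0,0.8,-26.3,0,0],[0,0,0,0.8,-26.3,0,0],[0,0,0,0.8,-26.3,0,0],[0,0,0,0.8,-26.3,0,0],[0,0,0,0.8,-26.3,0,0]]'
python3 - <<'E'
from h import *
T,yw=pose(); p,d,i=snap('wrist','c1'); W=cloud(d,i); x,y,z=W[...,0],W[...,1],W[...,2]; near=np.hypot(x-.596,y+.29)<.06
m=near&(z>.05); P=W[m]
t=P[P[:,2]>.094]; print(T,yw,'crown',t.mean(0),'zmax',P[:,2].max())
c=cv2.minEnclosingCircle(P[:,:2].astype(np.float32)); print('enc',c, rect(P))
# silhouette circle fit at widest height
v,u=np.nonzero(m); cs=max(cv2.findContours(m.astype(np.uint8),0,2)[0],key=cv2.contourArea)[:,0]
Q=np.array([ray(i,*k,.068)[:2] for k in cs]); c0=np.median(Q,0)
for _ in range(6):
    r=np.hypot(*(Q-c0).T); k=abs(r-np.median(r))<.004; A=np.c_[2*Q[k],np.ones(k.sum())]; s=np.linalg.lstsq(A,(Q[k]**2).sum(1),rcond=None)[0]; c0=s[:2]
r=np.hypot(*(Q-c0).T); j=r.argmax(); print('circle',c0,np.median(r),'nose',r[j],np.degrees(np.arctan2(*(Q[j]-c0)[::-1])),'tool',tool(c0,T,yw))
v0,u0=int(v.mean()),int(u.mean()); cv2.imwrite('pics/c1c.png',cv2.resize(p[max(0,v0-75):v0+75,max(0,u0-100):u0+100,::-1],None,fx=3,fy=3))
E
```

```text
clock: 34.7
tcp_pos: [0.5972, -0.2874, 0.2457]
ee_rot: [-0.001, 0.993, 0.115, -0.0]
contact_force: [-0.4, -0.5, 0.4]
gripper_width: 0.0854
grip_force: 0.0
[ 0.59721609 -0.28742771  0.24568511] 13.152138591333241 crown [ 0.60929564 -0.28866679  0.30191892] zmax 0.3356365825897768
enc ((0.5958886742591858, -0.2900339961051941), 0.06008864566683769) (array([ 0.60361385, -0.28927651]), np.float32(91.27111), np.float32(0.11887539), np.float32(0.054023683))
circle [ 0.00760181 -0.35652699] 0.4338003447580093 nose 0.5283645124861852 -8.04565019296857 tool [-589.9   66.9]
```

View pics/c1c.png

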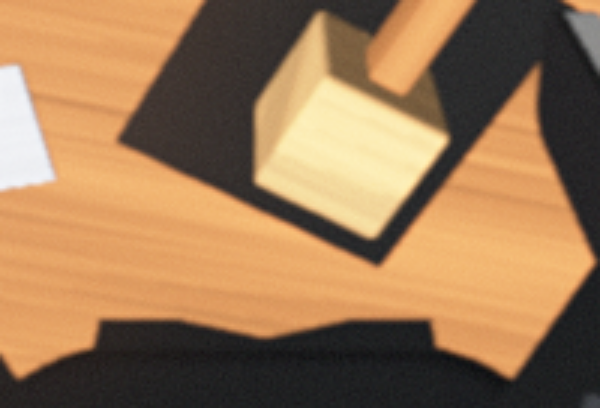

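The crop shows the mallet and mat instead of the cast, because gripper points got into the mask. Redoing it with a height limit on the same picture.

```bash
python3 - <<'E'
from h import *
T,yw=pose(); p,d,i=load('c1'); W=cloud(d,i); x,y,z=W[...,0],W[...,1],W[...,2]; near=np.hypot(x-.596,y+.29)<.06
m=near&(z>.05)&(z<.11)
n,l,st,_=cv2.connectedComponentsWithStats(m.astype(np.uint8)); m=l==1+st[1:,4].argmax(); P=W[m]
print('crown',P[P[:,2]>.098].mean(0),'zmax',P[:,2].max(),rect(P))
cs=max(cv2.findContours(m.astype(np.uint8),0,1)[0],key=cv2.contourArea)[:,0]
Q=np.array([ray(i,*k,.068)[:2] for k in cs]); c0=np.median(Q,0)
for _ in range(8):
    r=np.hypot(*(Q-c0).T); k=abs(r-np.median(r))<.003; A=np.c_[2*Q[k],np.ones(k.sum())]; c0=np.linalg.lstsq(A,(Q[k]**2).sum(1),rcond=None)[0][:2]
r=np.hypot(*(Q-c0).T); j=r.argmax(); print('circle',c0,np.median(r),'nose',r[j],np.degrees(np.arctan2(*(Q[j]-c0)[::-1])),'tool',tool(c0,T,yw))
v,u=np.nonzero(m); v0,u0=int(v.mean()),int(u.mean()); print(u0,v0); cv2.imwrite('pics/c1d.png',cv2.resize(p[max(0,v0-60):v0+60,max(0,u0-80):u0+80,::-1],None,fx=3,fy=3))
E
```

```text
crown [ 0.60457619 -0.29688318  0.09966848] zmax 0.10271360845934518 (array([ 0.60554498, -0.29619002]), np.float32(154.33325), np.float32(0.050932746), np.float32(0.050741788))
circle [ 0.60245609 -0.29759131] 0.027532273823689606 nose 0.030212951169618713 -152.82442739752284 tool [  2.8 -11. ]
268 165
```

View pics/c1d.png

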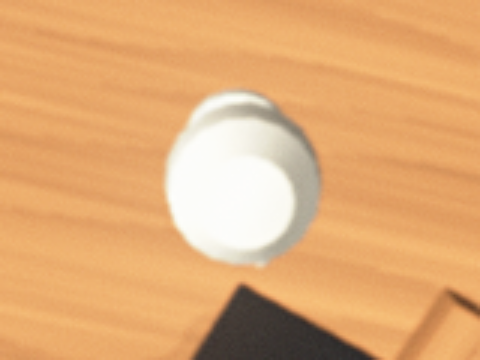

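The cast is seen from above at picture (268,165). Its nose points down-image, along tool −x, so closing along tool y clears it.

```bash
python3 -m pendant '[[0,0,0,0.4,-1.1,-5,0],[0,0,0,0.4,-1.1,-10,0],[0,0,0,0.4,-1.1,-13,0],[0,0,0,0.4,-1.1,-16,0],[0,0,0,0.4,-1.1,-18.5,0],[0,0,0,0.4,-1.1,-19.9,0],[0,0,0,0.4,-1.1,-19.9,0],[0,0,0,0.4,-1.1,-19.9,0],[0,0,0,0.4,-1.1,-19.9,0.5],[0,0,0,0.4,-1.1,-19.9,0.5],[0,0,0,0.4,-1.1,-19.9,0.5],[0,0,0,0.4,-1.1,-19.9,0.5],[0,0,0,0.4,-1.1,-19.9,0.5]]'
```

```text
clock: 36.05
tcp_pos: [0.6017, -0.3013, 0.0493]
ee_rot: [0.001, 0.994, 0.113, 0.001]
contact_force: [-0.8, 2.7, 6.2]
gripper_width: 0.0514
grip_force: 62.1
```

```bash
python3 -m pendant '[[0,0,0,0,0,3,0.5],[0,0,0,0,0,6,0.5],[0,0,0,0,0,9,0.5],[0,0,0,0,0,12,0.5],[0,0,0,0,0,15,0.5],[0,0,0,-0.1,3,16,0.5],[0,0,0,-0.3,6.5,16,0.5],[0,0,0,-0.4,10,16,0.5],[0,0,0,-0.5,13.5,16,0.5],[0,0,0,-0.7,17,16,0.5],[0,0,0,-0.8,20.5,16,0.5],[0,0,0,-1,24,16,0.5],[0,0,0,-1.1,26.5,16,0.5],[0,0,0,-1.1,27.5,16,0.5],[0,0,0,-1.1,27.5,14,0.5],[0,0,0,-1.1,27.5,13,0.5],[0,0,0,-1.1,27.5,13,0.5],[0,0,0,-1.1,27.5,13,0.5]]'
python3 - <<'E'
from h import *
p,d,i=snap('side','s9'); cv2.imwrite('pics/s9c.png',cv2.resize(p[100:240,180:340,::-1],None,fx=4,fy=4,interpolation=cv2.INTER_CUBIC))
E
```

```text
clock: 37.85
tcp_pos: [0.5896, -0.0274, 0.1774]
ee_rot: [0.0, 0.994, 0.112, -0.0]
contact_force: [-0.4, -0.5, -1.9]
gripper_width: 0.0511
grip_force: 63.1
```

View pics/s9c.png

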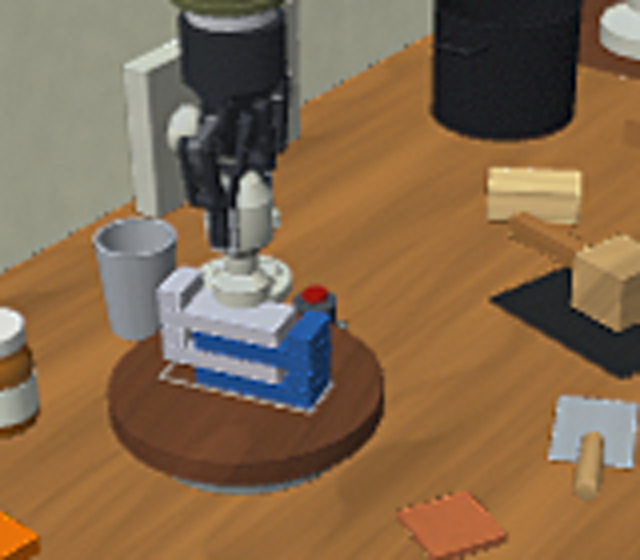

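The cast hangs upright over the middle of the pile. The foot is at crop (240,290). Lowering.

```bash
python3 -m pendant '[[0,0,0,0.1,0.15,-0.5,0.5],[0,0,0,0.1,0.15,-0.9,0.5],[0,0,0,0.1,0.15,-1.1,0.5],[0,0,0,0.1,0.15,-1.3,0.5],[0,0,0,0.1,0.15,-1.4,0.5],[0,0,0,0.1,0.15,-1.4,0.5],[0,0,0,0.1,0.15,-1.4,0.5]]'
```

```text
clock: 38.6
tcp_pos: [0.5907, -0.0246, 0.1634]
ee_rot: [-0.0, 0.994, 0.113, 0.0]
contact_force: [0.2, 0.7, 0.1]
gripper_width: 0.0512
grip_force: 63.2
```

```bash
python3 -m pendant '[[0,0,0,0,0,0,0.35],[0,0,0,0,0,0,0.25],[0,0,0,0,0,0,0.1],[0,0,0,0,0,0,0],[0,0,0,0,0,0,0],[0,0,0,0,0,2,0],[0,0,0,0,0,5,0],[0,0,0,0,0,8,0],[0,0,0,0,0,12,0],[0,0,0,-10,-15,12,0],[0,0,0,-10,-15,12,0],[0,0,0,-10,-15,12,0],[0,0,0,-10,-15,12,0],[0,0,0,-10,-15,12,0],[0,0,0,-10,-15,12,0]]'
python3 - <<'E'
from h import *
for n in('side','top'):
    p,d,i=snap(n,n+'10'); W=cloud(d,i); x,y,z=W[...,0],W[...,1],W[...,2]; h=cv2.cvtColor(p,cv2.COLOR_RGB2HSV).astype(int); V=h[...,2]
    m=(np.hypot(x-.591,y+.025)<.05)&(z>.145)&(z<.23); print(n,'cast',rect(W[m]),z[m].max(),'crown',W[m&(z>z[m].max()-.006)].mean(0))
    m=(z>.056)&(z<.066)&(np.hypot(x-.438,y+.36)<.08); print('mallet',rect(W[m]),W[m].mean(0))
    m=(abs(x-.43)<.14)&(abs(y+.36)<.14)&(V<75)&(z<.02)&(z>-.01); print('mat',rect(W[m]))
    m=(np.hypot(x-.619,y+.155)<.03)&((h[...,0]<6)|(h[...,0]>172))&(h[...,1]>140)&(z>.045); print('pin z',np.median(z[m]) if m.any() else None)
p=load('side10')[0]; cv2.imwrite('pics/fin.png',cv2.resize(p[110:250,180:390,::-1],None,fx=3.5,fy=3.5,interpolation=cv2.INTER_CUBIC))
E
```

```text
clock: 40.1
tcp_pos: [0.4905, -0.175, 0.2835]
ee_rot: [0.0, 0.994, 0.112, 0.0]
contact_force: [0.1, 0.6, 1.2]
gripper_width: 0.0855
grip_force: 0.0
side cast (array([ 0.58581424, -0.01500905]), np.float32(68.75418), np.float32(0.051119156), np.float32(0.042039946)) 0.21491665467961002 crown [ 0.58781405 -0.01645045  0.21130311]
mallet (array([ 0.43865758, -0.35514361]), np.float32(165.09505), np.float32(0.063320376), np.float32(0.06241713)) [ 0.43641652 -0.35457864  0.05870197]
mat (array([ 0.43896776, -0.35988474]), np.float32(162.43085), np.float32(0.1703192), np.float32(0.15540218))
pin z 0.05690642254887746
top cast (array([ 0.58655894, -0.02096578]), np.float32(57.40114), np.float32(0.050760545), np.float32(0.05034106)) 0.21511337432575023 crown [ 0.58807377 -0.02095546  0.21159881]
mallet (array([ 0.41607285, -0.38086149]), np.float32(157.78674), np.float32(0.037109364), np.float32(0.008282095)) [ 0.41448202 -0.3805201   0.05962026]
mat (array([ 0.41950494, -0.41449106]), np.float32(162.86372), np.float32(0.16750342), np.float32(0.0337805))
pin z 0.059537366372276315
```

View pics/fin.png

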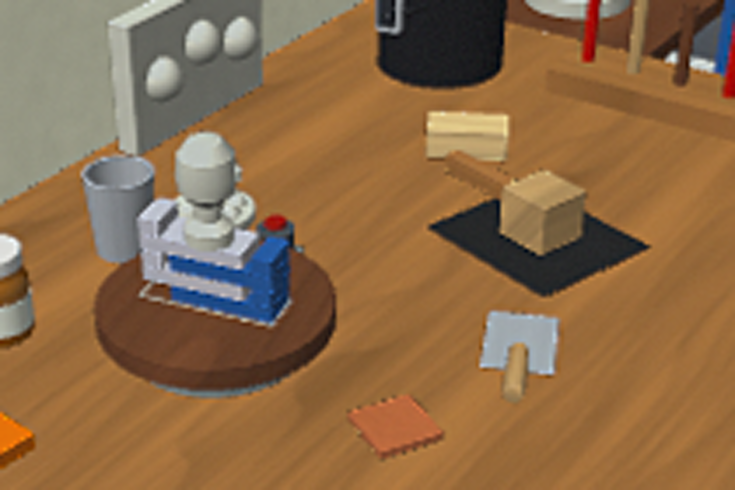

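The cast stands upright on the pile, crown at z 0.215, centred on the pile to within about 2 mm. The pin is still down. One last close check of the mallet on its mat.

```bash
python3 -m pendant '[[0,0,-30,-5,-18.6,-2,0],[0,0,-30,-5,-18.6,-2,0],[0,0,-30,-5,-18.6,-2,0],[0,0,-30,-5,-18.6,-2,0],[0,0,-30,-5,-18.6,-2,0],[0,0,-30,-5,-18.6,-2,0],[0,0,-30,-5,-18.6,-2,0],[0,0,-30,-5,-18.6,-2,0]]'
python3 - <<'E'
from h import *
T,yw=pose(); p,d,i=snap('wrist','w11'); W=cloud(d,i); z=W[...,2]; near=np.hypot(W[...,0]-.438,W[...,1]+.361); V=p.max(2)
m=(z>.055)&(z<.066)&(near<.06); print(T,yw,'head',rect(W[m]),z[m].mean())
m=((z>-.006)&(z<.012)&(near<.14)&(V<75)); print('mat',rect(W[m]))
E
```

```text
clock: 41.0
tcp_pos: [0.4421, -0.3585, 0.2636]
ee_rot: [-0.0, 0.989, -0.146, 0.0]
contact_force: [-0.6, 0.6, -0.3]
gripper_width: 0.0852
grip_force: 0.0
[ 0.44212332 -0.35851319  0.26356068] -16.793001369705728 head (array([ 0.44007319, -0.35966754]), np.float32(73.21278), np.float32(0.060069963), np.float32(0.059344105)) 0.06105585084342649
mat (array([ 0.44239721, -0.35955882]), np.float32(163.01076), np.float32(0.166054), np.float32(0.14544901))
```

View pics/w11.png

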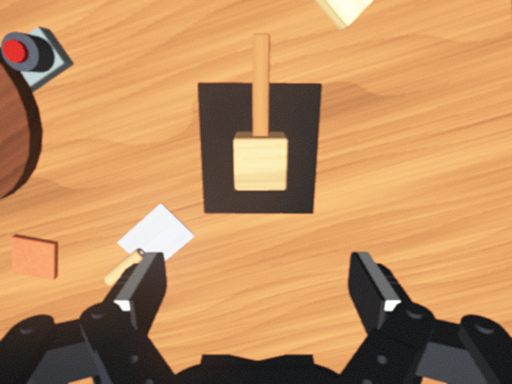

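The mallet head at (261,162) stands upright and is centred within about 2 mm on the mat, which spans (198,84) to (320,213). Handing in.

```bash
python3 -c "
from cell import *
print(hand_in())"
```

```text
the job is handed in; nothing more can be done
None
```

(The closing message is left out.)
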